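# Prise open the snap-shut fuse box cover with a screwdriver and hold it open

### The job

Pick up the larger of the two screwdrivers and, with its blade under the overhanging lip of the fuse box cover, prise the cover up past its snap catch; touch the cover with the screwdriver only, never with the gripper. The cover falls shut by itself, so raise it to 40 degrees open with the blade and finish while holding it still there, the screwdriver in the gripper and its blade carrying the cover clear of the case, so that the fuses can be inspected. Leave the small screwdriver, the side cutters, the marker pen and the small transformer where they lie.

Things in the scene. Friction and masses are not known exactly. Their poses are not given: they have to be found in the camera images.
- fuse_box: Grey fuse box without its cover, screwed to the worktop (it cannot move): base plate 120 x 116 x 4 mm with an open-topped case 120 (x) x 100 (y) mm on it, rim 56 mm above the worktop, walls 4 mm, four small glass fuses inside. Origin at the centre of its underside; z up; -x is the lip side (front wall's outer face at x = -60 mm), +x the hinge side, y runs along the hinge.
- cover: Flat grey cover, 106 mm wide (y), 5 mm thick, underside 56 mm above the worktop when shut, about 0.08 kg. Origin mid-width, mid-thickness on the hinge line; x points from lip (x = -135 mm) to hinge, z out of its top. It overhangs the case front by 14 mm: the lip. Under it two catch tongues (y -48 to -24 and 24 to 48 mm, 106 to 115 mm from the hinge) hang 17 mm down; between them it is free.
- hinge (a joint): Opening angle of the cover, rad: 0 shut, grows as the lip rises (40 degrees = 0.70), stop at 1.75. A sprung snap catch holds it shut: it takes about 1 to 2 N upwards at the lip and lets go within the first 0.1 rad; after that the cover moves freely and falls shut (onto the catch, at roughly 0.1 rad) when let go.
- cover_hinge (a point): Middle of the hinge line, 58.5 mm above the worktop, at x = +61 mm in the frame of fuse_box.
- cover_lip (a point): Middle of the lower front edge of the cover's lip; 135 mm from the hinge line. The axes are those of cover.
- large_screwdriver: The larger screwdriver, 183 mm long, bulky handle, loose on the worktop, 50 g. Origin at mid length at the handle's underside. Straight blade, 6 mm wide, 5 mm thick (z 10 to 15 mm), from y = -92 mm (tip) to -6 mm; handle from y = -6 to 92 mm, 20 mm wide (x), 25 mm high (z).
- blade_tip (a point): Centre of the tip of the larger screwdriver's blade (2.5 mm below the blade's upper face).
- handle_grip (a point): Point inside the larger screwdriver's handle, 107 mm behind the blade tip, on its axis: a good place to grip, across the 20 mm width. Grip firmly: in a weak grip the tool pivots about the pads when the blade is loaded.
- small_screwdriver: The smaller screwdriver, 135 mm long, 14 mm thick, slim handle; same layout (blade to -y), origin at mid length at its underside. To be left alone; the two screwdrivers may swap places.
- side_cutters: Side cutters, 40 x 124 x 10 mm, lying flat. Leave alone.
- marker_pen: Marker pen, 17 x 135 x 16 mm, lying. Leave alone.
- transformer_s: Small taped transformer, 31 x 43 x 29 mm, standing on its underside. Leave alone.
Not all that is in view belongs to the job. What is shaped like the large_screwdriver but yellow is not meant.

How it is judged:
By the outcome, as a careful person would: the job done as asked, in the order asked, and still so for the second after the job is handed in, while the arm keeps its last pose, push and grip.
It also fails if it takes over 40 s, if anything falls off the work surface, if the arm or the gripper's body presses on something with over 40 N, if the wrist force passes 120 N, or if a joint passes its speed limit or range.

### The arm

A 6-joint arm with a two-finger parallel gripper is mounted at the origin on a cart in front of the work surface, level with it; the furniture and walls round the work are solid. World frame = base frame: x ahead of the robot, y to its left, z up, the work surface at z = 0. Lengths are in m, angles in rad, forces in N, time in s.
With the tool pointing down it reaches from about 0.35 to 0.775 m from the base axis. Payload 7.3 kg.
Tool frame: the origin (TCP) lies on the centre line of the jaws, within the pads' length; the fingertips stand 11 mm ahead of it and the grasp point (between the pads) lies 8 mm behind it; z points along the fingers, y is the direction in which the jaws open and shut (so a half turn about z gives the same grasp; the last joint's range is limited). The gripper opens to 92 mm and grips with 3 to 60 N. Pads are 19 mm wide; open, the fingers measure 130 mm over their backs; the gripper's body (75 mm by 190 mm) begins 47 mm behind the grasp point.
Start: joints at [-1.292, 0.342, 1.524, -0, 1.275, -0.146], TCP at [0.216, -0.478, 0.238] pointing down, gripper open.
Joint ranges: [-2.53, 2.53], [-0.77, 2.02], [0.04, 2.7], [-1, 4.14], [0.28, 2.66], [-3.11, 3.11]. Speed limits (rad/s): [2.57, 2.57, 3.14, 3.14, 3.14, 3.14].

### API

Orientations are given as [roll, pitch, yaw] about the fixed x, y, z axes, in that order (R = Rz(yaw) Ry(pitch) Rx(roll)).
In Python, from cell import robot gives the robot as it stands.
- The arm moves only by the tool jog_arm, never from a script. Its argument "deltas" is one flat list of numbers, 6 for each row, row after row: the shift along the world's x, y, z in units of 0.1 m (1.0 is 0.1 m), then the turn, a rotation vector about the world's x, y, z in units of 90 degrees (1.0 is 90 degrees). A call has 1 to 5 rows; each row is the pose to reach, as a shift and turn from the pose commanded when the call began; what a row does not reach only later rows make up. A row lasts 1/12 s, in which the tool goes at most 41.7 mm and 7.16 degrees, less where a joint would pass 70% of its speed; a pose out of reach is approached as far as the arm can. A call with a number of a shift or a turn outside -1 to 1 is refused whole. A call with a gripper value outside its range is refused whole. "claw" is the opening, from 0 (shut) to 1 (fully open), set as the call begins (left out, the last holds). The fingers move at their own pace and stop on an object; "newtons" is the grip in N (left out, the last holds). Time passes only in rows, so rows that repeat a pose let the fingers close. It gives the time, the measured TCP pose, the force and the opening at its end, in the units of the state.
- robot.observe(): the state, without advancing time (a new reading comes with each control period).
- robot.read_camera(name): name is "side" or "top" or "wrist"; returns the picture (480x640x3 uint8, red, green, blue); there is no depth.
- robot.camera_params(name): a dict with "fx", "fy", "cx", "cy" (pixels), "k1" (the pictures are not rectified: a ray, as slopes to the right and down, at radius r is drawn at 1 + k1 r^2 times it, then the intrinsics apply), "R" (3x3) and "t" (3): a world point X has camera coordinates R X + t. Camera axes: x right, y down, z forward; pixel columns grow to the right and rows downward; lengths in m; the calibration is good to about 2 mm. A picture is of the moment at which its call begins: read the wrist's pose just before it. camera_params takes no time and is no camera call; for the wrist camera it gives the pose at the moment of the call.
- robot.hand_in(): hands the job in, once; it reports no verdict.
The state is a dict: "time": time; "qpos": joint angles; "qvel": joint speeds; "joint_efforts": joint torques, N m; "tool_pos": TCP position; "tool_rot": TCP orientation; "contact_force": force on the tool from outside, world axes, zero at the start; "torque": the same for the moment, N m; "opening": finger opening in m.
Only numpy, scipy, OpenCV 4.12 (cv2) and the standard library are available. Lean on these libraries where they do the work, as an engineer would, in place of code of your own. Each camera call takes 0.05 s, during which the arm holds its last target. There are 200 camera calls.

## Working session

There is one attempt and no reset: what is moved stays moved. The work goes in short steps, Python scripts to look and compute and a tool call to move; the robot and the scene stay as the last step left them, time stands still between calls to the robot, and variables do not carry over. Pictures are saved under pics/ and viewed, about 8 in all and at most 12, crops included, and the job is handed in when it is done.

Besides the shell and the picture viewer there is one more tool, called after "Call:" as name(argument=value, ...), one argument or row to a line, values as JSON. jog_arm: Moves the arm, as the interface text tells. Its arguments: {"type":"object","properties":{"deltas":{"type":"array","items":{"type":"number"}},"claw":{"type":"number"},"newtons":{"type":"number"}},"required":["deltas"]}

```bash
ls; mkdir -p pics
python3 - <<'E'
from cell import robot
import cv2
s=robot.observe();print(s)
for n in("top","side"):
    cv2.imwrite(f"pics/{n}0.png",robot.read_camera(n)[:,:,::-1]);p=robot.camera_params(n);print(n,p)
E
```

```text
pics
{'time': 0.0, 'qpos': array([-1.29199265e+00,  3.42730389e-01,  1.52502334e+00, -8.06598722e-07,
        1.27538139e+00, -1.46025377e-01]), 'qvel': array([-0.00101049, -0.00126684, -0.00115615,  0.00156805,  0.00071158,
        0.00087221]), 'joint_efforts': array([ 1.21108067e-03, -4.31244314e+01, -2.44221336e+01,  7.17716594e-02,
        5.58433158e-02, -1.21035473e-04]), 'tool_pos': array([ 0.21628655, -0.47795141,  0.23703876]), 'tool_rot': array([-3.14006649e+00, -2.23676259e-04,  4.24829118e-01]), 'contact_force': array([ 0.01375477, -0.44891134,  0.05758041]), 'torque': array([-0.05242035, -0.00722208, -0.01033478]), 'opening': 0.09169412348087706}
top {'fx': 447.4516867584961, 'fy': 447.4516867584961, 'cx': 324.6434429094368, 'cy': 248.0334526281926, 'k1': -0.008159678125484491, 'R': array([[-2.73407835e-02, -9.99621483e-01, -3.06145533e-03],
       [-9.88911316e-01,  2.74948058e-02, -1.45939864e-01],
       [ 1.45968797e-01, -9.62602389e-04, -9.89288726e-01]]), 't': array([-0.04971253,  0.50971074,  1.06952283])}
side {'fx': 513.065984580602, 'fy': 513.065984580602, 'cx': 323.96970256565027, 'cy': 246.3843097043568, 'k1': 0.012547837215164111, 'R': array([[-0.99932753,  0.02937129, -0.02195051],
       [ 0.03280413,  0.44867859, -0.89309093],
       [-0.0163825 , -0.89321042, -0.44934036]]), 't': array([0.52348981, 0.09274761, 1.25637262])}
```

View pics/top0.png

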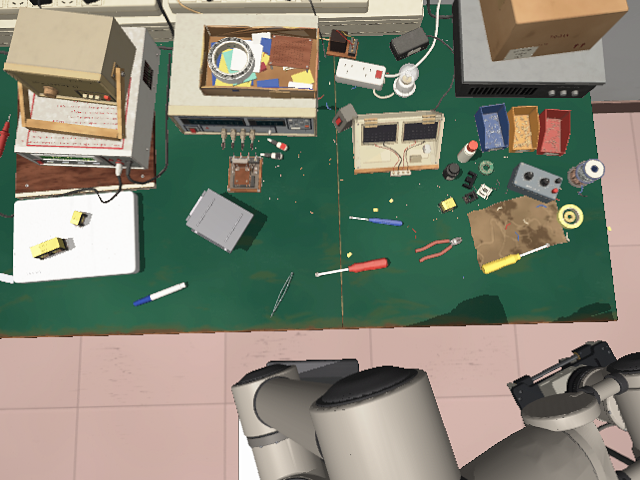

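View pics/side0.png

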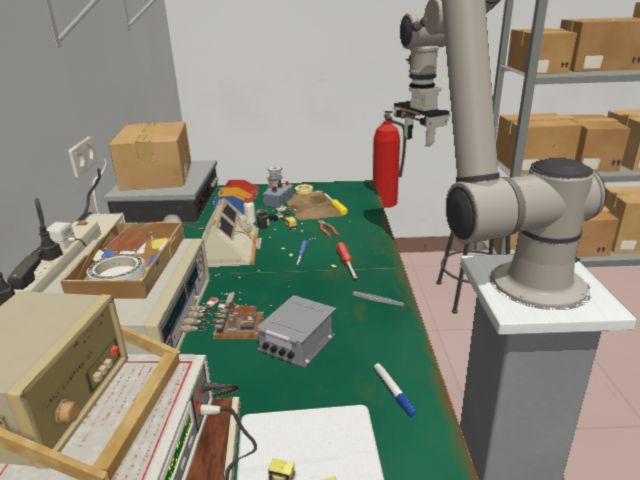

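Top view: red, bulky screwdriver at (355,268); blue slim one at (378,221), the small one; yellow look-alike at (515,260), not meant; marker at (160,294); tweezers at (283,294). The fuse box is at (220,220). The side view shows the box at (297,328) and the red tool at (346,260). I choose the red one. Next is a close crop of it and the box, plus measurements.

```bash
cat > h.py <<'E'
import numpy as np, cv2
from cell import robot
def ray(p,uv):
    d=(np.array(uv,float)-[p['cx'],p['cy']])/[p['fx'],p['fy']]
    s=d.copy()
    for _ in range(10): s=d/(1+p['k1']*(s@s))
    return -p['R'].T@p['t'], p['R'].T@np.array([s[0],s[1],1])
def onz(p,uv,z):
    c,d=ray(p,uv); return c+d*(z-c[2])/d[2]
def proj(p,X):
    x=p['R']@np.array(X,float)+p['t']; s=x[:2]/x[2]; s=s*(1+p['k1']*(s@s))
    return s*[p['fx'],p['fy']]+[p['cx'],p['cy']]
E
python3 - <<'E'
from h import *
t=cv2.imread('pics/top0.png');s=cv2.imread('pics/side0.png')
a=cv2.resize(t[180:300,170:410],(800,400),interpolation=cv2.INTER_CUBIC)
b=cv2.resize(s[285:370,240:400],(376,200),interpolation=cv2.INTER_CUBIC);c=cv2.resize(s[220:305,290:450],(376,200),interpolation=cv2.INTER_CUBIC)
o=np.zeros((600,800,3),np.uint8);o[:400]=a;o[400:,:376]=b;o[400:,400:776]=c
cv2.imwrite('pics/c1.png',o)
p=robot.camera_params('top');h=cv2.cvtColor(t,cv2.COLOR_BGR2HSV)
m=((h[...,0]<8)|(h[...,0]>172))&(h[...,1]>140)&(h[...,2]>90);m[:240]=0;m[300:]=0;m[:,:300]=0;m[:,410:]=0
ys,xs=np.nonzero(m);P=np.array([onz(p,(x,y),.0125)[:2] for x,y in zip(xs,ys)])
r=cv2.minAreaRect(P.astype(np.float32));print(len(P),P.mean(0),r)
for uv in [(316,275),(388,264),(352,221),(402,223)]:print(uv,onz(p,uv,.0125))
E
```

```text
207 [ 0.46407967 -0.17255323] ((0.4647543430328369, -0.17079533636569977), (0.02434574067592621, 0.09785547852516174), 8.945542335510254)
(316, 275) [ 0.44408179 -0.0402328   0.0125    ]
(388, 264) [ 0.46679021 -0.22199025  0.0125    ]
(352, 221) [ 0.57958168 -0.1354659   0.0125    ]
(402, 223) [ 0.5708302  -0.26272311  0.0125    ]
```

View pics/c1.png

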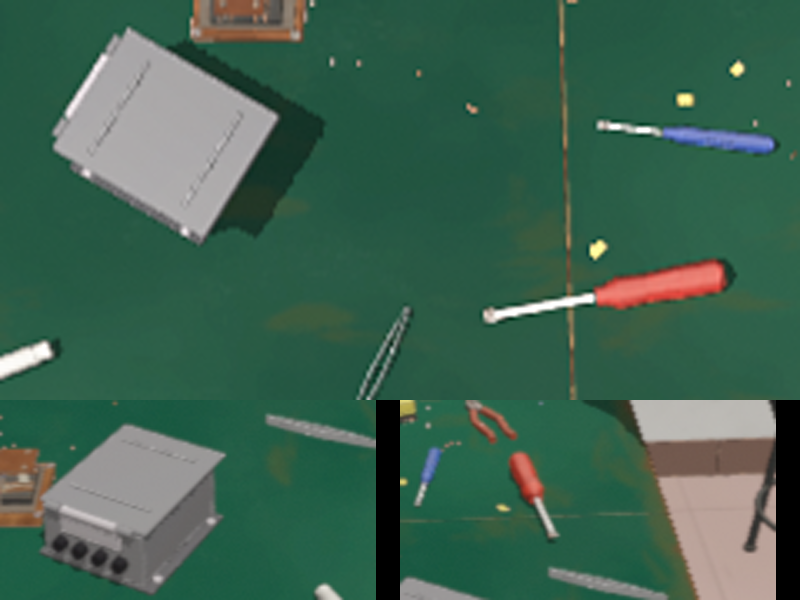

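The crop confirms the red tool: 183 mm long, 98 mm bulky handle. The lip is the cover's right-hand edge in the top view, crop (278,116)–(200,243), where it overhangs the case; the flanges lie along the other two sides. Now I measure the cover corners.

Run:
```python
from h import *
t=cv2.imread('pics/top0.png')
p=robot.camera_params('top');h=cv2.cvtColor(t,cv2.COLOR_BGR2HSV)
m=((h[...,1]<40)&(h[...,2]>110)&(h[...,2]<190)).astype(np.uint8);m[:180]=0;m[260:]=0;m[:,:180]=0;m[:,270:]=0
m=cv2.morphologyEx(m,cv2.MORPH_OPEN,np.ones((3,3)))
c=max(cv2.findContours(m,0,2)[0],key=cv2.contourArea)
q=cv2.approxPolyDP(c,5,True)[:,0];print(q.tolist())
for uv in q:print(uv,onz(p,uv,.061).round(4))
P=np.array([onz(p,u[0],.061)[:2] for u in c]);print(cv2.minAreaRect(P.astype(np.float32)))
# crop-read corners
for u in [(128,30),(278,116),(200,243),(55,145)]:
    uv=np.array(u)/3.3333+[170,180]-.35;print(uv,onz(p,uv,.061).round(4))
# screwdriver axis: white tip both views
ps=robot.camera_params('side')
for X in [(.4441,-.0402,.0125),(.4668,-.222,.0125)]:print(proj(ps,X))
# lip corners predicted in the side image
for X in [onz(p,uv,.061) for uv in q]:print('side',proj(ps,X).round(1))
s=cv2.imread('pics/side0.png')
o=cv2.resize(s[290:365,250:345],(760,600),interpolation=cv2.INTER_CUBIC)
for X in [onz(p,uv,.061) for uv in q]:
    u=(proj(ps,X)+.5-[250,290])*8; cv2.circle(o,(int(u[0]),int(u[1])),5,(0,0,255),2)
cv2.imwrite('pics/c2.png',o)
```

```text
[[208, 189], [187, 225], [231, 250], [252, 214]]
[208 189] [0.6601 0.2205 0.061 ]
[187 225] [0.5709 0.2709 0.061 ]
[231 250] [0.5061 0.163  0.061 ]
[252 214] [0.5938 0.1118 0.061 ]
((0.5832881331443787, 0.19557566940784454), (0.13804149627685547, 0.10931837558746338), 58.19412612915039)
[208.050384 188.65009 ] [0.661  0.2204 0.061 ]
[253.05083401 214.450348  ] [0.5926 0.1093 0.061 ]
[229.65060001 252.55072901] [0.5    0.1663 0.061 ]
[186.150165 223.150435] [0.5755 0.273  0.061 ]
[355.34614865 277.71345205]
[341.84181154 245.41977532]
side [258.1 326.2]
side [302.8 340.1]
side [334.1 307.5]
side [292.8 295.9]
```

View pics/c2.png

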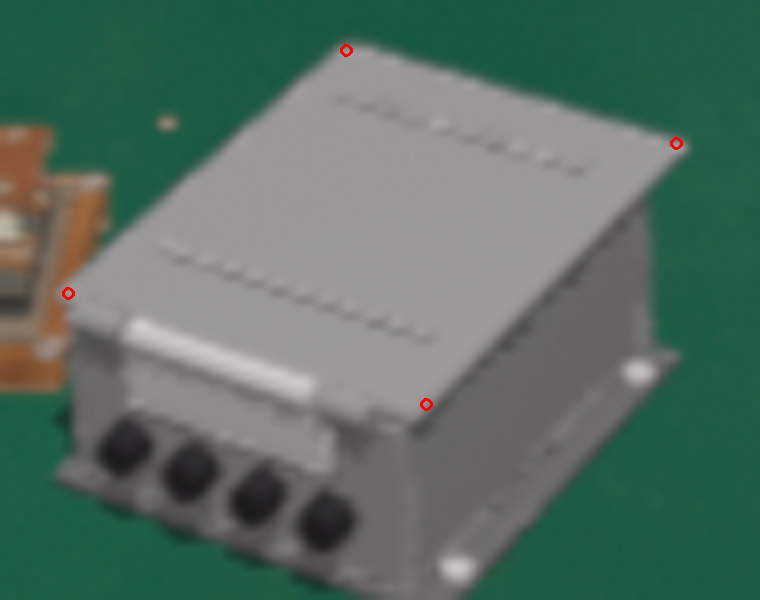

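The projected corners land on the cover in the side view, at c2 px (676,143), (345,50), (68,293) and (426,404), so the box pose holds. Lip middle is about (0.548, 0.138) and lip→hinge heading about 58.3°. The screwdriver grip point is about (0.459, -0.145), heading about 98°. I move above the grip point.

Call:
jog_arm(
  deltas=[0.2, 0.28, -0.07, 0, 0, 0.068, 0.4, 0.56, -0.13, 0, 0, 0.137, 0.6, 0.83, -0.2, 0, 0, 0.205],
  claw=0.6,
  newtons=55,
)

```text
time: 0.35
tool_pos: [0.2766, -0.3942, 0.2171]
tool_rot: [-3.141, -0.0, 0.75]
contact_force: [0.7, -0.2, 0.6]
opening: 0.0763
```

Call:
jog_arm(
  deltas=[0.2, 0.28, -0.07, 0, 0, 0.068, 0.4, 0.56, -0.13, 0, 0, 0.137, 0.6, 0.83, -0.2, 0, 0, 0.205],
)

```text
time: 0.6
tool_pos: [0.3369, -0.3107, 0.1973]
tool_rot: [-3.141, -0.0, 1.074]
contact_force: [0.5, 0.0, 0.3]
opening: 0.0574
```

Call:
jog_arm(
  deltas=[0.2, 0.28, -0.07, 0, 0, 0.068, 0.4, 0.56, -0.13, 0, 0, 0.137, 0.6, 0.83, -0.2, 0, 0, 0.205],
)

```text
time: 0.85
tool_pos: [0.397, -0.2277, 0.1774]
tool_rot: [-3.141, -0.0, 1.396]
contact_force: [-0.5, -0.3, 0.5]
opening: 0.0555
```

Call:
jog_arm(
  deltas=[0.2, 0.28, -0.07, 0, 0, 0.068, 0.4, 0.56, -0.13, 0, 0, 0.137, 0.62, 0.83, -0.2, 0, 0, 0.205, 0.62, 0.83, -0.2, 0, 0, 0.205, 0.62, 0.83, -0.2, 0, 0, 0.205],
)

```text
time: 1.27
tool_pos: [0.4587, -0.1448, 0.157]
tool_rot: [-3.14, -0.001, 1.716]
contact_force: [-0.2, -1.7, -0.4]
opening: 0.0547
```

Run:
```python
from h import *
p=robot.camera_params('wrist');im=robot.read_camera('wrist')[:,:,::-1].copy();s=robot.observe()
print(s['tool_pos'],s['tool_rot'],p['fx'],p['k1'])
for X in [(.4441,-.0402,.0125),(.459,-.145,.0125),(.4668,-.222,.0125)]:
    u=proj(p,X);print(u);cv2.circle(im,(int(u[0]),int(u[1])),5,(255,0,0),2)
cv2.imwrite('pics/w1.png',im)
```

```text
[ 0.45824645 -0.14586452  0.15734885] [-3.14056664e+00 -3.52103825e-04  1.71367386e+00] 362.6135624052973 -0.04491125061632567
[314.68370797  86.51365375]
[313.94955265 222.19544166]
[309.96497333 306.86045721]
```

View pics/w1.png

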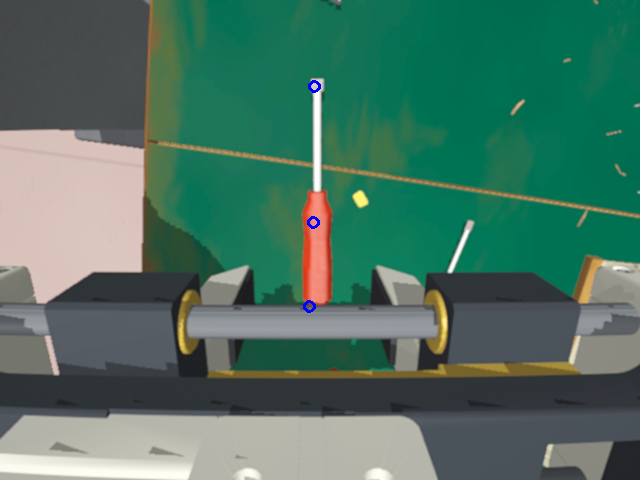

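The wrist view shows the red tool running straight up the image at column 317, tip at (317,80), with its axis parallel to the pads' plane. I compute the axis.

Run:
```python
from h import *
p=robot.camera_params('wrist')
a=onz(p,(316.8,79.5),.0125);b=onz(p,(317,295),.0125);d=(a-b)/np.linalg.norm(a-b)
print(a,b,np.degrees(np.arctan2(d[1],d[0])),'grip',a-.107*d)
print('handle front',onz(p,(317,191),.0125),'sd dist',np.linalg.norm(a-onz(p,(317,191),.0125)))
```

```text
[ 0.44482826 -0.03611831  0.0125    ] [ 0.47076752 -0.21110263  0.0125    ] 98.43198841810555 grip [ 0.46051824 -0.14196171  0.0125    ]
handle front [ 0.45734184 -0.12010876  0.0125    ] sd dist 0.08491751373483775
```

Call:
jog_arm(
  deltas=[0.02, 0.03, -0.35, 0, 0, 0, 0.02, 0.03, -0.7, 0, 0, 0],
)

```text
time: 1.48
tool_pos: [0.4616, -0.145, 0.0888]
tool_rot: [3.136, 0.004, 1.71]
contact_force: [0.4, -0.4, -0.5]
opening: 0.0554
```

Call:
jog_arm(
  deltas=[0, 0, -0.25, 0, 0, 0, 0, 0, -0.5, 0, 0, 0, 0, 0, -0.72, 0, 0, 0, 0, 0, -0.72, 0, 0, 0],
)

```text
time: 1.82
tool_pos: [0.4582, -0.144, 0.0129]
tool_rot: [-3.138, -0.003, 1.71]
contact_force: [-0.6, 0.8, 0.7]
opening: 0.0551
```

Call:
jog_arm(
  deltas=[0, 0, 0, 0, 0, 0, 0, 0, 0, 0, 0, 0, 0, 0, 0, 0, 0, 0, 0, 0, 0, 0, 0, 0, 0, 0, 0, 0, 0, 0],
  claw=0,
  newtons=58,
)

```text
time: 2.23
tool_pos: [0.4609, -0.1437, 0.0168]
tool_rot: [3.14, 0.001, 1.713]
contact_force: [-1.0, -1.7, -0.1]
opening: 0.0261
```

Call:
jog_arm(
  deltas=[0, 0, 0, 0, 0, 0, 0, 0, 0, 0, 0, 0, 0, 0, 0, 0, 0, 0, 0, 0, 0, 0, 0, 0, 0, 0, 0, 0, 0, 0],
)

```text
time: 2.65
tool_pos: [0.4608, -0.1435, 0.0165]
tool_rot: [3.14, 0.001, 1.713]
contact_force: [-1.2, 0.2, 6.8]
opening: 0.0201
```

Call:
jog_arm(
  deltas=[0, 0, 0.2, 0, 0, 0, 0, 0, 0.4, 0, 0, 0, 0, 0, 0.6, 0, 0, 0],
)

```text
time: 2.9
tool_pos: [0.4599, -0.1431, 0.0762]
tool_rot: [-3.14, -0.001, 1.713]
contact_force: [0.1, -0.1, -1.2]
opening: 0.0197
```

Call:
jog_arm(
  deltas=[0.03, 0.2, 0, 0, 0, -0.06, 0.06, 0.4, 0, 0, 0, -0.12, 0.1, 0.6, 0, 0, 0, -0.18, 0.1, 0.8, 0, 0, 0, -0.24],
)

```text
time: 3.23
tool_pos: [0.4709, -0.0626, 0.076]
tool_rot: [3.141, 0.0, 1.331]
contact_force: [0.5, 0.6, -0.9]
opening: 0.0197
```

Call:
jog_arm(
  deltas=[0.03, 0.2, 0, 0, 0, -0.07, 0.05, 0.4, 0, 0, 0, -0.14, 0.05, 0.6, 0, 0, 0, -0.2, 0.05, 0.7, 0, 0, 0, -0.2, 0.05, 0.7, 0, 0, 0, -0.2],
)

```text
time: 3.65
tool_pos: [0.475, 0.0083, 0.0757]
tool_rot: [-3.141, 0.0, 1.027]
contact_force: [0.5, 0.5, 0.1]
opening: 0.0196
```

Run:
```python
from h import *
s=robot.observe();print(s['tool_pos'],s['tool_rot'],s['contact_force'],s['opening'])
for n in('top','side','wrist'): cv2.imwrite(f'pics/{n}2.png',robot.read_camera(n)[:,:,::-1])
R=lambda y:np.array([np.cos(y),np.sin(y)])
y=s['tool_rot'][2];t=s['tool_pos'];tip=np.r_[t[:2]+.1085*R(y),t[2]-.004];print('tip pred',tip)
o=np.zeros((600,800,3),np.uint8)
for n,x in(('top',0),('side',400)):
    p=robot.camera_params(n);im=cv2.imread(f'pics/{n}2.png');u=proj(p,tip);print(n,u)
    c=u.astype(int);w=im[c[1]-45:c[1]+45,c[0]-60:c[0]+60];print('crop origin',c-[60,45])
    o[:300,x:x+400]=cv2.resize(w,(400,300),interpolation=cv2.INTER_CUBIC)
w=cv2.imread('pics/wrist2.png');o[300:,:400]=cv2.resize(w,(400,300))
cv2.imwrite('pics/c3.png',o)
```

```text
[0.47503647 0.00827326 0.07571199] [-3.14110339e+00  3.84355771e-05  1.02719055e+00] [0.52059311 0.54213693 0.06021299] 0.019594755266410392
tip pred [0.53115542 0.1011329  0.07171199]
top [255.81482123 238.37123788]
crop origin [195 193]
side [321.27347291 288.11404975]
crop origin [261 243]
```

View pics/c3.png

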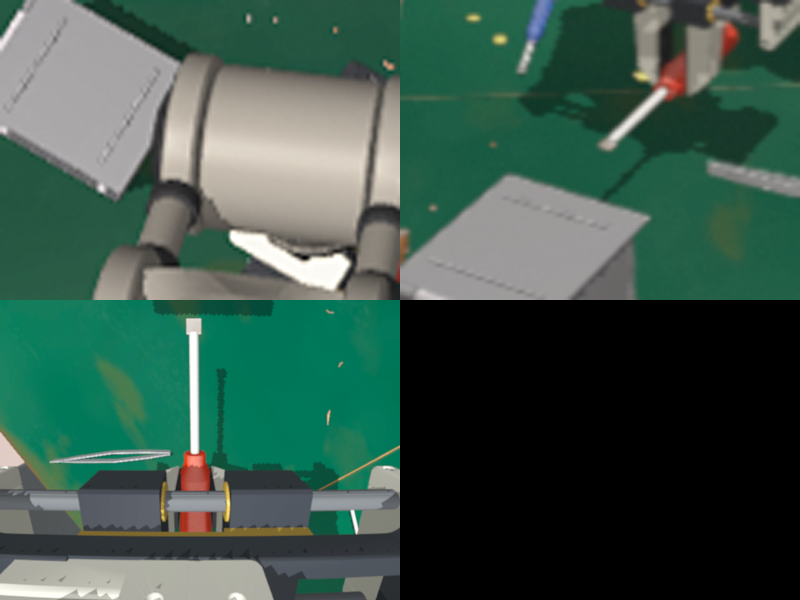

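The side crop puts the tip at side px (322,287) against the predicted (321,288), so the tool model holds. The tip is 40 mm short of the lip and 4–5 mm off lateral. I lower it below lip level, advance, then check.

Call:
jog_arm(
  deltas=[-0.03, 0.02, -0.13, 0, 0, 0, -0.03, 0.02, -0.25, 0, 0, 0, -0.03, 0.02, -0.25, 0, 0, 0],
)

```text
time: 4.05
tool_pos: [0.4711, 0.0078, 0.0492]
tool_rot: [-3.139, 0.002, 1.022]
contact_force: [0.3, 0.2, -1.0]
opening: 0.0196
```

Call:
jog_arm(
  deltas=[0.08, 0.14, 0, 0, 0, 0, 0.16, 0.27, 0, 0, 0, 0, 0.16, 0.27, 0, 0, 0, 0, 0.16, 0.27, 0, 0, 0, 0],
)

```text
time: 4.38
tool_pos: [0.4887, 0.0352, 0.0511]
tool_rot: [3.141, -0.0, 1.023]
contact_force: [-0.1, -0.7, -0.3]
opening: 0.0194
```

Run:
```python
from h import *
s=robot.observe();print(s['tool_pos'],s['tool_rot'],s['contact_force'],s['opening'])
for n in('top','side','wrist'): cv2.imwrite(f'pics/{n}3.png',robot.read_camera(n)[:,:,::-1])
y=s['tool_rot'][2];t=s['tool_pos'];tip=np.r_[t[:2]+.1085*np.array([np.cos(y),np.sin(y)]),t[2]-.004];print('tip pred',tip)
u=np.array([.525,.851]);print('past lip',(tip[:2]-[.548,.138])@u)
o=np.zeros((600,800,3),np.uint8)
im=cv2.imread('pics/side3.png');c=proj(robot.camera_params('side'),tip);print(c)
o[:300,:400]=cv2.resize(im[int(c[1])-30:int(c[1])+30,int(c[0])-40:int(c[0])+40],(400,300),interpolation=cv2.INTER_CUBIC)
o[:300,400:]=cv2.resize(cv2.imread('pics/wrist3.png')[:240,160:480],(400,300),interpolation=cv2.INTER_CUBIC)
im=cv2.imread('pics/top3.png');o[300:,:400]=cv2.resize(im[170:290,160:320],(400,300),interpolation=cv2.INTER_CUBIC)
cv2.imwrite('pics/c4.png',o)
```

```text
[0.48873193 0.03520395 0.051066  ] [ 3.14097919e+00 -1.77840277e-06  1.02287266e+00] [-0.06077489 -0.6653596  -0.25840628] 0.019397458274338402
tip pred [0.54525131 0.12782042 0.047066  ]
past lip -0.010105888752696312
[315.35335669 304.49973333]
```

View pics/c4.png

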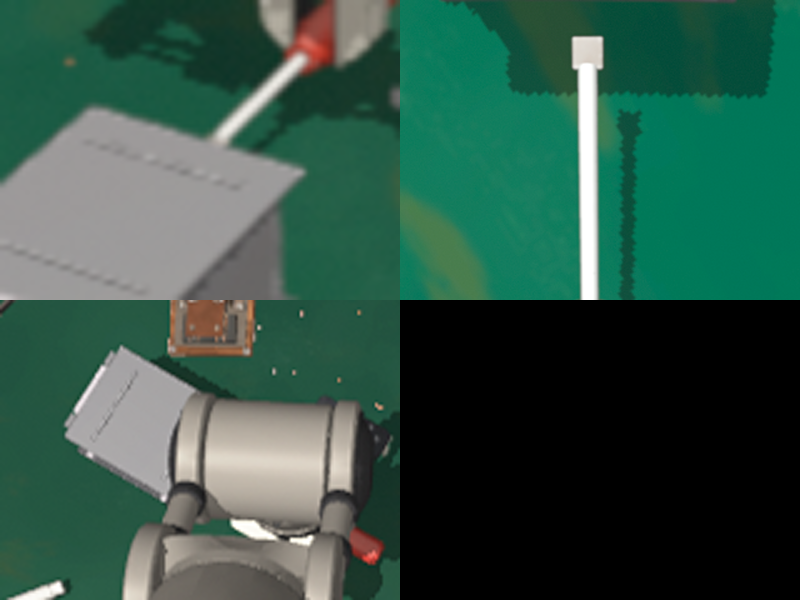

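Run:
```python
from h import *
p=robot.camera_params('wrist');im=cv2.imread('pics/wrist3.png');print(im[:8,300:500:50].tolist())
u=np.array([.525,.851])
X=onz(p,(312,1.5),.059);T=onz(p,(314,29),.0495);print(X,T,(X-T)[:2]@u)
```

```text
[[[61, 75, 46], [63, 71, 51], [74, 74, 70], [56, 77, 23]], [[55, 77, 36], [58, 75, 27], [64, 72, 54], [58, 77, 22]], [[55, 80, 31], [57, 77, 10], [56, 76, 38], [56, 78, 20]], [[56, 79, 33], [58, 77, 7], [53, 77, 28], [57, 78, 20]], [[53, 78, 31], [57, 78, 6], [54, 77, 27], [55, 75, 14]], [[55, 80, 36], [55, 77, 2], [55, 78, 28], [57, 78, 19]], [[53, 78, 35], [56, 77, 4], [55, 78, 27], [58, 78, 16]], [[54, 79, 35], [58, 78, 8], [55, 77, 27], [58, 77, 15]]]
[0.5466899  0.13382776 0.059     ] [0.54399015 0.12799376 0.0495    ] 0.006382101781972804
```

Call:
jog_arm(
  deltas=[0.03, 0.05, 0, 0, 0, 0, 0.063, 0.102, 0, 0, 0, 0, 0.063, 0.102, 0, 0, 0, 0, 0.063, 0.102, 0, 0, 0, 0],
)

```text
time: 4.87
tool_pos: [0.4949, 0.0461, 0.0508]
tool_rot: [3.141, -0.0, 1.022]
contact_force: [0.7, -0.8, -1.4]
opening: 0.0197
```

Run:
```python
from h import *
s=robot.observe();print(s['tool_pos'],s['tool_rot'],s['contact_force'])
p=robot.camera_params('wrist');im=robot.read_camera('wrist')[:,:,::-1];cv2.imwrite('pics/wrist4.png',im)
y=s['tool_rot'][2];t=s['tool_pos'];tip=np.r_[t[:2]+.1085*np.array([np.cos(y),np.sin(y)]),t[2]-.004];u=np.array([.525,.851]);print('model past lip',(tip[:2]-[.548,.138])@u)
h=cv2.cvtColor(im.copy(),cv2.COLOR_BGR2HSV)
for c in (180,220,260,290,340,380,420,460):
    g=h[:60,c,1]<60; r=np.nonzero(g)[0]; r=r[-1] if len(r) else -1
    X=onz(p,(c,r+.5),.059);print(c,r,X.round(4),((tip-X)[:2]@u).round(4))
cv2.imwrite('pics/c5.png',cv2.resize(im[:120,100:540],(792,216),interpolation=cv2.INTER_CUBIC))
```

```text
[0.49488529 0.04612512 0.05076575] [ 3.14132494e+00 -5.00700950e-05  1.02239553e+00] [ 0.68529406 -0.80286237 -1.38723269]
model past lip 0.0024187829977515667
180 28 [0.5096 0.1622 0.059 ] 0.0019
220 28 [0.5216 0.1547 0.059 ] 0.0021
260 28 [0.5335 0.1473 0.059 ] 0.0022
290 28 [0.5424 0.1418 0.059 ] 0.0022
340 28 [0.5572 0.1327 0.059 ] 0.0021
380 29 [0.5691 0.1252 0.059 ] 0.0023
420 30 [0.581  0.1177 0.059 ] 0.0024
460 24 [0.5941 0.1123 0.059 ] 0.0001
```

View pics/c5.png

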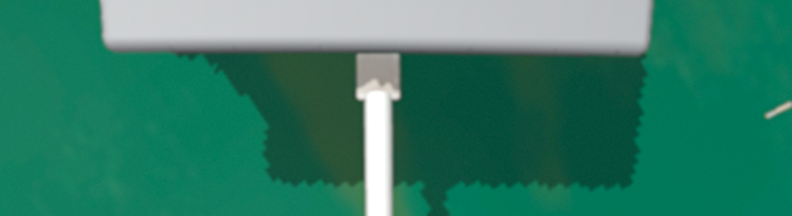

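The wrist view shows the blade centred under the lip: blade at crop column 377, lip ends 105 and 650. It is 2–5 mm in, and the model and picture agree. I plan the lift as an arc about the hinge, with the tool tilting half as much as the cover.

```bash
cat > plan.py <<'E'
from h import *
from scipy.spatial.transform import Rotation as Ro
u=np.array([.524,.852,0]);u/=np.linalg.norm(u);z=np.array([0,0,1.]);a=np.cross(-u,z)
H=np.array([.548,.138,.0585])+.135*u
def tcp(th,ph,r,L=.1085,k=.004):
    C=H-u*r*np.cos(th)+z*r*np.sin(th)-.0025*(z*np.cos(th)+u*np.sin(th))
    b=u*np.cos(ph)-z*np.sin(ph);up=z*np.cos(ph)+u*np.sin(ph)
    return C-.0025*up-L*b+k*up
E
python3 - <<'E'
from plan import *
s=robot.observe();t=s['tool_pos']
print('a',a)
prev=t;pp=0
for d in (0,2,4,7,10,15,20,25,30,35,40):
    th=np.radians(d);ph=th/2;T=tcp(th,ph,.127)
    print(d,'abs',T.round(4),'step/0.1m',((T-prev)*10).round(3),'turn',(a*(ph-pp)/(np.pi/2)).round(4));prev=T;pp=ph
E
```

```text
a [-0.85179559  0.52387429  0.        ]
0 abs [0.4954 0.0524 0.0575] step/0.1m [0.006 0.064 0.068] turn [-0.  0.  0.]
2 abs [0.4954 0.0524 0.0638] step/0.1m [0.    0.    0.063] turn [-0.0095  0.0058  0.    ]
4 abs [0.4955 0.0526 0.0702] step/0.1m [0.001 0.002 0.063] turn [-0.0095  0.0058  0.    ]
7 abs [0.4958 0.0532 0.0796] step/0.1m [0.004 0.006 0.095] turn [-0.0142  0.0087  0.    ]
10 abs [0.4964 0.0541 0.089 ] step/0.1m [0.006 0.009 0.094] turn [-0.0142  0.0087  0.    ]
15 abs [0.4979 0.0565 0.1046] step/0.1m [0.014 0.024 0.156] turn [-0.0237  0.0146  0.    ]
20 abs [0.4999 0.0598 0.1199] step/0.1m [0.02  0.033 0.153] turn [-0.0237  0.0146  0.    ]
25 abs [0.5025 0.0641 0.1349] step/0.1m [0.026 0.043 0.149] turn [-0.0237  0.0146  0.    ]
30 abs [0.5057 0.0693 0.1494] step/0.1m [0.032 0.052 0.145] turn [-0.0237  0.0146  0.    ]
35 abs [0.5095 0.0754 0.1634] step/0.1m [0.037 0.061 0.14 ] turn [-0.0237  0.0146  0.    ]
40 abs [0.5138 0.0823 0.1767] step/0.1m [0.043 0.069 0.134] turn [-0.0237  0.0146  0.    ]
```

Call:
jog_arm(
  deltas=[0.015, 0.025, 0, 0, 0, 0, 0.028, 0.048, 0, 0, 0, 0, 0.028, 0.048, 0.03, 0, 0, 0, 0.028, 0.048, 0.06, 0, 0, 0, 0.028, 0.048, 0.06, 0, 0, 0],
)

```text
time: 5.33
tool_pos: [0.4978, 0.0507, 0.0573]
tool_rot: [3.141, -0.0, 1.022]
contact_force: [-0.0, 0.9, -0.3]
opening: 0.0196
```

Call:
jog_arm(
  deltas=[0, 0, 0.035, -0.005, 0.003, 0, 0, 0, 0.07, -0.0095, 0.006, 0, 0, 0, 0.1, -0.014, 0.009, 0, 0.001, 0.002, 0.134, -0.019, 0.0116, 0, 0.001, 0.002, 0.134, -0.019, 0.0116, 0],
)

```text
time: 5.75
tool_pos: [0.4981, 0.051, 0.0709]
tool_rot: [3.14, 0.035, 1.022]
contact_force: [0.0, 0.0, -0.7]
opening: 0.0197
```

Call:
jog_arm(
  deltas=[0.002, 0.003, 0.05, -0.007, 0.004, 0, 0.004, 0.006, 0.095, -0.0142, 0.0087, 0, 0.007, 0.011, 0.14, -0.021, 0.013, 0, 0.01, 0.015, 0.189, -0.0284, 0.0174, 0, 0.01, 0.015, 0.189, -0.0284, 0.0174, 0],
)

```text
time: 6.17
tool_pos: [0.4995, 0.0527, 0.0902]
tool_rot: [3.14, 0.087, 1.022]
contact_force: [0.3, 0.1, -0.4]
opening: 0.0195
```

Run:
```python
from plan import *
s=robot.observe();print(s['tool_pos'],s['tool_rot'],s['contact_force'],s['opening'])
im=robot.read_camera('side')[:,:,::-1].copy();cv2.imwrite('pics/side5.png',im)
p=robot.camera_params('side')
v=np.cross(z,u)
# predicted lip edge at several angles
o=cv2.resize(im[240:365,240:400],(800,625),interpolation=cv2.INTER_CUBIC)[:600]
for d,c in((0,(0,0,255)),(10,(0,255,255)),(15,(255,0,0))):
    th=np.radians(d)
    for sg in(-1,1):
        X=H-u*.135*np.cos(th)+z*.135*np.sin(th)+sg*.053*v+.0025*(z*np.cos(th)+u*np.sin(th))
        q=(proj(p,X)+.5-[240,240])*5;cv2.circle(o,(int(q[0]),int(q[1])),4,c,1)
cv2.imwrite('pics/c6.png',o)
```

```text
[0.49951801 0.05272851 0.09017763] [3.13958019 0.08720127 1.02217938] [ 0.33762698  0.06315798 -0.39669222] 0.019462629642510654
```

View pics/c6.png

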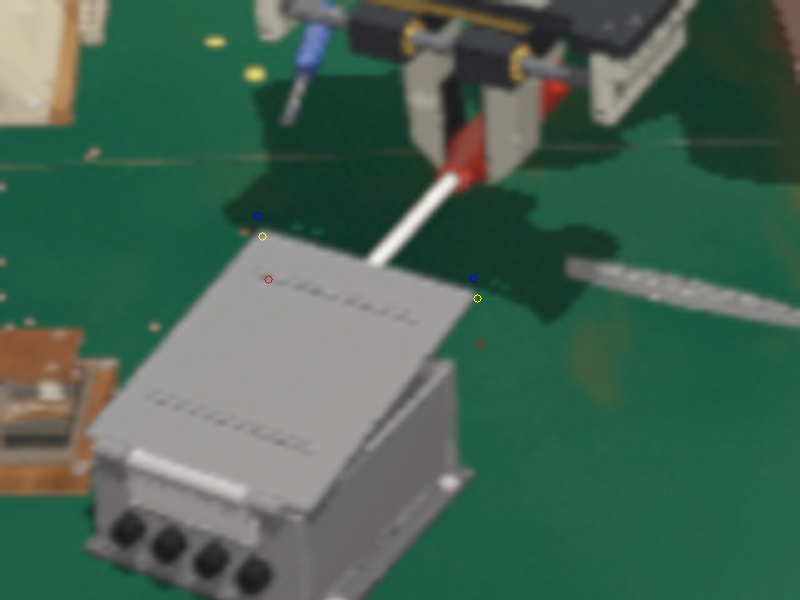

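The cover's lip corners sit on the 10° markers, at c6 (262,236) and (477,298), so it is past the catch with the blade under it. I go on to 40°.

Call:
jog_arm(
  deltas=[0.007, 0.012, 0.078, -0.012, 0.0073, 0, 0.014, 0.024, 0.156, -0.0237, 0.0146, 0, 0.024, 0.04, 0.233, -0.0355, 0.022, 0, 0.034, 0.057, 0.309, -0.0474, 0.0292, 0],
)

```text
time: 6.55
tool_pos: [0.5018, 0.058, 0.1201]
tool_rot: [-3.141, 0.176, 1.022]
contact_force: [0.1, 0.7, -0.9]
opening: 0.0194
```

Call:
jog_arm(
  deltas=[0.013, 0.021, 0.075, -0.012, 0.0073, 0, 0.026, 0.043, 0.149, -0.0237, 0.0146, 0, 0.042, 0.069, 0.222, -0.0355, 0.022, 0, 0.058, 0.095, 0.294, -0.0474, 0.0292, 0],
)

```text
time: 6.88
tool_pos: [0.5077, 0.0676, 0.1495]
tool_rot: [-3.141, 0.263, 1.022]
contact_force: [-0.6, -0.1, -0.6]
opening: 0.0197
```

Call:
jog_arm(
  deltas=[0.018, 0.03, 0.07, -0.012, 0.0073, 0, 0.037, 0.061, 0.14, -0.0237, 0.0146, 0, 0.058, 0.095, 0.208, -0.0355, 0.022, 0, 0.08, 0.13, 0.274, -0.0474, 0.0292, 0, 0.08, 0.13, 0.274, -0.0474, 0.0292, 0],
)

```text
time: 7.3
tool_pos: [0.5166, 0.0815, 0.1773]
tool_rot: [3.141, 0.349, 1.023]
contact_force: [0.1, -0.2, -1.0]
opening: 0.0195
```

```bash
cat > chk.py <<'E'
import sys
from plan import *
n=sys.argv[1]
s=robot.observe();print(s['time'],s['tool_pos'],s['tool_rot'],s['contact_force'],s['opening'])
im=robot.read_camera('side')[:,:,::-1].copy();cv2.imwrite(f'pics/side{n}.png',im)
p=robot.camera_params('side');v=np.cross(z,u)
o=cv2.resize(im[220:340,240:400],(800,600),interpolation=cv2.INTER_CUBIC)
for d,c in((35,(0,0,255)),(40,(0,255,255)),(45,(255,0,0))):
    th=np.radians(d)
    for sg in(-1,1):
        X=H-u*.135*np.cos(th)+z*.135*np.sin(th)+sg*.053*v+.0025*(z*np.cos(th)+u*np.sin(th))
        q=(proj(p,X)+.5-[240,220])*5;print(d,q);cv2.circle(o,(int(q[0]),int(q[1])),4,c,1)
cv2.imwrite(f'pics/k{n}.png',o)
E
python3 chk.py 6
```

```text
7.3 [0.5166429  0.08145352 0.1772623 ] [3.14115172 0.34893458 1.02258251] [ 0.05036011 -0.22995001 -0.97442022] 0.01954744046934355
35 [225.21309855 251.73807862]
35 [447.36282088 312.59367784]
40 [214.0065309  239.97054319]
40 [437.77886574 300.85400455]
45 [201.61751886 230.24595189]
45 [427.05435263 291.27440818]
```

View pics/k6.png

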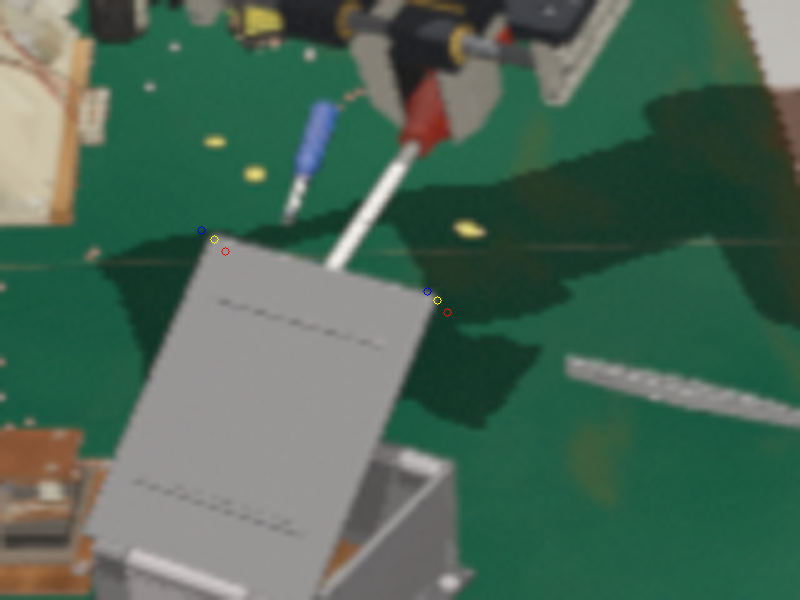

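The cover stands at about 40–41°: lip corners at k6 (214,237) and (437,299) against the 40° markers. The blade is under its middle and the case is open. I add a small margin upwards, let it settle, and check that it is still.

Call:
jog_arm(
  deltas=[0.004, 0.007, 0.013, 0, 0, 0, 0.008, 0.013, 0.022, 0, 0, 0, 0.008, 0.013, 0.022, 0, 0, 0, 0.008, 0.013, 0.022, 0, 0, 0, 0.008, 0.013, 0.022, 0, 0, 0],
)

```text
time: 7.77
tool_pos: [0.5164, 0.0816, 0.1788]
tool_rot: [-3.141, 0.35, 1.022]
contact_force: [-1.1, 0.3, -0.2]
opening: 0.0194
```

Call:
jog_arm(
  deltas=[0, 0, 0, 0, 0, 0, 0, 0, 0, 0, 0, 0, 0, 0, 0, 0, 0, 0, 0, 0, 0, 0, 0, 0, 0, 0, 0, 0, 0, 0],
)

```text
time: 8.18
tool_pos: [0.5166, 0.0818, 0.179]
tool_rot: [-3.141, 0.35, 1.022]
contact_force: [-0.6, -0.3, -0.9]
opening: 0.0197
```

```bash
python3 chk.py 7
python3 - <<'E'
from h import *
a=robot.read_camera('side').astype(int);
for _ in range(5): b=robot.read_camera('side').astype(int)
print('change',np.abs(a-b)[220:340,240:400].max(-1).__gt__(40).sum(), abs(robot.observe()['qvel']).max())
# cover edge rows near corners, compared with picture before
E
```

```text
8.1833 [0.51658326 0.08182983 0.17895748] [-3.14087479  0.3496666   1.0218196 ] [-0.58200526 -0.3241188  -0.90456495] 0.019673894600550162
35 [225.21309855 251.73807862]
35 [447.36282088 312.59367784]
40 [214.0065309  239.97054319]
40 [437.77886574 300.85400455]
45 [201.61751886 230.24595189]
45 [427.05435263 291.27440818]
change 0 0.001485366059775998
```

View pics/k7.png

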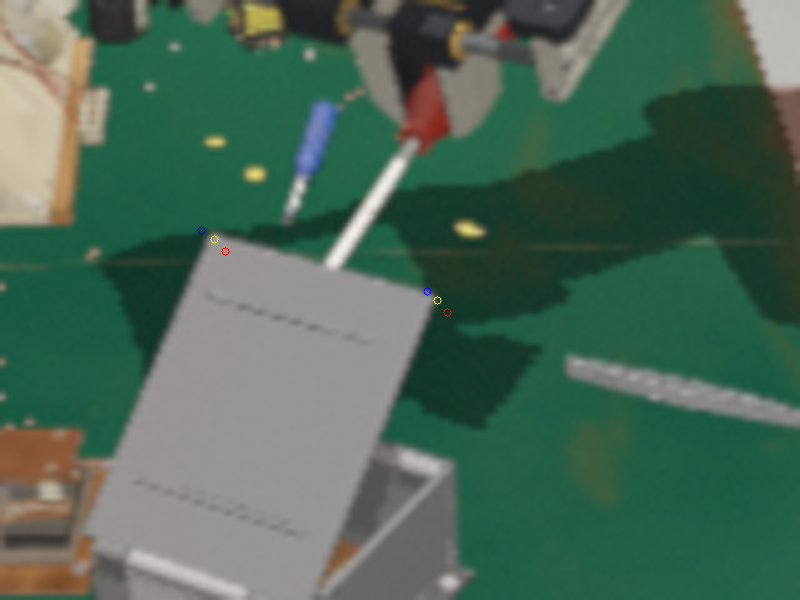

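The cover is still, at about 41°, with corners at k7 (212,236) and (433,298). The blade is under the lip and the small screwdriver is untouched. I hand in.

```bash
python3 -c "
from cell import robot
print(robot.hand_in())"
```

```text
the job is handed in; nothing more can be done
None
```

The fuse box cover is open at about 41° and held there by the red (larger) screwdriver, and the job is handed in. I gripped its handle, put the blade about 8 mm under the middle of the lip, and prised the cover past its catch.

**Last checks:**
- **Angle:** in the side view the lip corners lie just past the 40° markers, good to about ±1°.
- **Stillness:** nothing changed across camera frames over about 0.3 s, and joint speeds were near zero.
- **Forces:** the wrist read about 1 N, and never more than 7 N (while closing on the handle).
- **Grip:** commanded 58 N, with the jaws 19.7 mm apart on the 20 mm handle.
- **Time:** about 8.5 s of the 40 s.

**Not exact or not checked:**
- While setting the blade, the arm model put the tip 10 mm short of the lip and the wrist picture said 6–7 mm. I chose a depth that was safe either way, and the lift followed the plan.
- I never worked near the cutters, pen or transformer, but took no final picture of them. The small screwdriver shows unmoved in the last two views.

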